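Hold a steel disc under the spring bonding press

TASK

Press the steel disc onto the rubber pad of the little green bonding press: lay the disc flat in the round nest of the pulled-out shuttle and let go of it, slide the shuttle fully home under the ram (the red post is its handle), then push the black knob straight down from above until the lower edge of its skirt stands in the green band, never down to the bottom of its stroke. Keep it there for at least three seconds, and finish while still pressing with the skirt edge in the green. Leave the white cap, the glue stick and the rubber chip alone.

Things in the scene. Friction and masses are not known exactly. Their poses are not given: they have to be found in the camera images.
- press: small bonding press with a green C-frame, fixed on the worktop. Origin on the worktop on the upright ram axis; z up, y the way the shuttle slides out. Base plate 100 mm wide, 12 mm high, from y -50 to +165 mm. Guide rails beside the shuttle are 22 mm high.
- press_head (a point): centre of the top of the green head, on the ram axis, 86 mm above the worktop. The head is 50 mm wide in the press's y, reaches from x -26 to +58 mm and is 26 mm thick; its column stands at the +x side, x 38 to 58 mm. Above it only the ram's stem and the black knob stand up, to 160 mm.
- press_ram: the upright ram with the knob that rides on it. Origin at the centre of the underside of its steel foot (30 mm across), 37 mm above the worktop when up. When the knob is pushed the ram first sinks 8 mm against a soft spring (1.5 to 2.5 N) until the foot lies on a disc seated in the nest below (16 mm if no disc is there). Released, it springs up.
- press_knob (a joint): how far the black knob is pushed down over the ram's stem against its spring, in m: 0 up, 0.024 bottom of its stroke. Starts to sink at about 4 N, then 0.5 N per mm (9 N at 0.010, 12 N at 0.016). The lower edge of its skirt (30 mm across) is the pointer on the painted stem: white 0 to 0.010, green 0.010 to 0.016 (wanted), red 0.016 to 0.024.
- press_knob_top (a point): centre of the flat top of the black mushroom knob (48 mm across, flat part 38 mm), 160 mm above the worktop when up; it goes straight down. With a disc seated below the ram, the top goes down by 8 mm (ram) plus the value of joint press_knob, so at mid-green it lies about 21 mm below where it stood at first.
- press_shuttle (a joint): how far the aluminium shuttle is pulled out, in m: 0 is fully home against its stop, with the nest under the ram; 0.135 is fully out. It slides level along the y axis of the press, stays where it is left, and takes about 1.5 N to move.
- press_nest (a point): centre of the floor of the round nest in the shuttle (moves with the shuttle), 21 mm above the worktop. The nest is 40 mm across and 3 mm deep, with a chamfered rim 24 mm above the worktop in a plate 52 x 64 mm; a black rubber pad is its floor. Axes as those of the press.
- press_post (a point): centre of the top of the upright red post on the shuttle's outer end, 16 mm across, 72 mm above the worktop, reaching 46 mm down to a flange of 22 mm on the shuttle. It lies 100 mm from the nest centre along +y of the press, so 100 mm from the ram axis when the shuttle is home.
- steel_disc_center (a point): centre (half-way up) of the round dark-grey steel disc, 35 mm across and 8 mm thick, 40 to 80 g, lying flat on the worktop; z is its axis.
- steel_disc: the same disc; origin at the centre of its underside.
- white_cap: white plastic bottle cap, 26 mm across, 15 mm high, on the worktop; to be left alone. Disc and cap may lie in each other's place. Origin at the centre of its underside.
- glue_stick: white and green glue stick standing upright, 29 mm across, 102 mm high, behind the press; to be left alone. Origin at the centre of its underside.
- rubber_chip: small black rubber offcut, 29 x 45 x 12 mm, flat on the worktop; to be left alone. Origin at the centre of its underside.
Things that resemble listed ones, but are neither listed nor needed, are in the scene too. What is shaped like the steel_disc but brown, turquoise or yellow is not meant.

How it is judged:
By the outcome, as a careful person would: the job done as asked, in the order asked, and still so for the second after the job is handed in, while the arm keeps its last pose, push and grip.
It also fails if it takes over 64 s, if anything falls off the work surface, if the arm or the gripper's body presses on something with over 40 N, if the wrist force passes 120 N, or if a joint passes its speed limit or range.

ROBOT

A 6-joint arm with a two-finger parallel gripper is mounted at the origin on a cart in front of the work surface, level with it; the furniture and walls round the work are solid. World frame = base frame: x ahead of the robot, y to its left, z up, the work surface at z = 0. Lengths are in m, angles in rad, forces in N, time in s.
With the tool pointing down it reaches from about 0.35 to 0.775 m from the base axis. Payload 5.5 kg.
Tool frame: the origin (TCP) lies at the very end of the fingers, on their centre line; the grasp point (between the pads) lies 19 mm behind it; y points along the fingers, z is the direction in which the jaws open and shut, and the axes are right-handed (so a half turn about y gives the same grasp; the last joint's range is limited). The gripper opens to 85 mm and grips with 20 to 120 N. Pads are 22 mm wide; open, the fingers measure 114 mm over their backs; the gripper's body (76 mm by 85 mm) begins 54 mm behind the grasp point. The pads swing forward as they close: fully open they stand 13 mm farther back than shut.
Start: joints at [-1.472, 0.313, 0.046, 1.304, 0, 1.431], TCP at [0.136, -0.559, 0.205] pointing down, gripper open.
Joint ranges: [-2.76, 2.76], [-0.86, 1.69], [-1.03, 1.26], [-2.2, 2.34], [-1.47, 1.5], [-3.14, 3.14]. Speed limits (rad/s): [2.57, 2.57, 3.14, 3.14, 3.14, 3.14].

INTERFACE

Orientations are given as a unit quaternion [w, x, y, z].
In Python, from workcell import env gives the robot as it stands.
- The arm moves only by the shell command python3 -m inch 'ROWS' [OPENING] [FORCE]. ROWS is JSON, a list that holds one entry, the list of rows, each a list of 4 numbers: the shift along the tool's x, y, z in mm, then the turn about the tool's y in degrees. In form: [[[tx, ty, tz, spin], ...]]. A call has 1 to 10 rows; each row is the pose to reach, as a shift and turn from the pose commanded when the call began, along the tool's axes at that moment; what a row does not reach only later rows make up. A row lasts 1/10 s, in which the tool goes at most 50 mm and 8.59 degrees, less where a joint would pass 70% of its speed; a pose out of reach is approached as far as the arm can. A call with a gripper value outside its range is refused whole. OPENING is the finger opening in mm, from 0 to 85.4, set as the call begins (- or left out, the last holds). The fingers move at their own pace and stop on an object; FORCE is the grip in N (left out, the last holds). Time passes only in rows, so rows that repeat a pose let the fingers close. It gives the time, the measured TCP pose, the force and the opening at its end, in the units of the state.
- env.get_state(): the state, without advancing time (a new reading comes with each control period).
- env.read_camera(name): name is "side" or "top"; returns the picture (480x640x3 uint8, blue, green, red); there is no depth.
- env.camera_model(name): a dict with "fx", "fy", "cx", "cy" (pixels), "R" (3x3) and "t" (3): a world point X has camera coordinates R X + t. Camera axes: x right, y down, z forward; pixel columns grow to the right and rows downward; lengths in m; the calibration is good to about 2 mm. A picture is of the moment at which its call begins. camera_model takes no time and is no camera call.
- env.hand_in(): hands the job in, once; it reports no verdict.
The state is a dict: "clock": time; "joint_pos": joint angles; "qvel": joint speeds; "tau": joint torques, N m; "tcp_pos": TCP position; "orientation": TCP orientation; "wrist_force": force on the tool from outside, world axes, zero at the start; "ft_torque": the same for the moment, N m; "finger_gap": finger opening in m.
Only numpy, scipy, OpenCV 4.12 (cv2) and the standard library are available. Lean on these libraries where they do the work, as an engineer would, in place of code of your own. Each camera call takes 0.05 s, during which the arm holds its last target.

## Working session

There is one attempt and no reset: what is moved stays moved. The work goes in short steps, Python scripts to look and compute and a shell command to move; the robot and the scene stay as the last step left them, time stands still between calls to the robot, and variables do not carry over. Pictures are saved under pics/ and viewed, and the job is handed in when it is done.

```bash
ls; mkdir -p pics
python3 - <<'E'
from workcell import env
import cv2
for n in("side","top"):
    cv2.imwrite(f"pics/{n}0.png",env.read_camera(n)); m=env.camera_model(n); print(n,m)
s=env.get_state(); print({k:s[k] for k in("clock","tcp_pos","orientation","finger_gap","wrist_force")})
E
```

```text
pics
side {'fx': 468.32179772379584, 'fy': 468.32179772379584, 'cx': 317.84846331374916, 'cy': 236.84750675752608, 'R': array([[-0.99988956, -0.00477315, -0.01407461],
       [ 0.00950098,  0.52294207, -0.85231527],
       [ 0.01142843, -0.85235486, -0.52283897]]), 't': array([0.6006239 , 0.00841764, 1.0798973 ])}
top {'fx': 567.9361470794977, 'fy': 567.9361470794977, 'cx': 313.4421507481091, 'cy': 237.80414306029118, 'R': array([[ 3.14663545e-03, -9.99924620e-01, -1.18681794e-02],
       [-9.84185958e-01, -9.94672664e-04, -1.77135572e-01],
       [ 1.77110415e-01,  1.22378765e-02, -9.84114899e-01]]), 't': array([0.165581  , 0.6256348 , 0.98340455])}
{'clock': 0.1, 'tcp_pos': array([ 0.13596777, -0.55817143,  0.20417877]), 'orientation': array([ 0.08424916, -0.08422334,  0.70266268, -0.70147963]), 'finger_gap': 0.08524291557647556, 'wrist_force': array([ 0.14666103, -0.0241696 ,  0.54471846])}
```

View pics/side0.png

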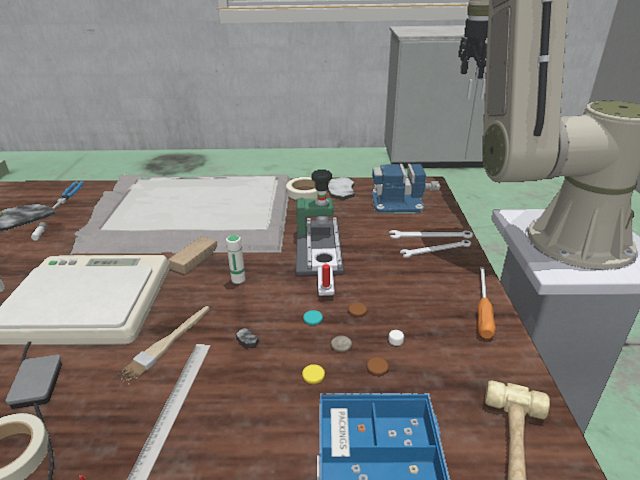

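View pics/top0.png

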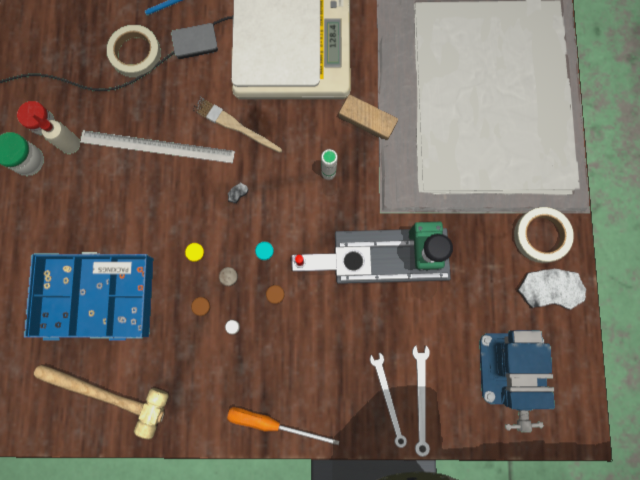

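The candidates in the top view are all coin-shaped: grey (228,276), yellow (195,252), turquoise (264,250), brown (275,294), brown (200,306) and the white cap (232,327). Only the grey one fits the description, so I'll confirm it in a crop.

```bash
cat > h.py <<'E'
from workcell import env
import numpy as np, cv2
def pix2z(n,u,v,z):
    m=env.camera_model(n);R,t=np.array(m["R"]),np.array(m["t"])
    d=R.T@np.array([(u-m["cx"])/m["fx"],(v-m["cy"])/m["fy"],1]); c=-R.T@t
    return c+d*(z-c[2])/d[2]
def proj(n,X):
    m=env.camera_model(n);p=np.array(m["R"])@np.array(X)+m["t"]
    return m["fx"]*p[0]/p[2]+m["cx"],m["fy"]*p[1]/p[2]+m["cy"]
E
python3 - <<'E'
import cv2
a=cv2.imread("pics/top0.png")
cv2.imwrite("pics/c1.png",cv2.resize(a[230:345,180:300],None,fx=5,fy=5,interpolation=cv2.INTER_CUBIC))
cv2.imwrite("pics/c2.png",cv2.resize(a[215:295,285:460],None,fx=4.5,fy=4.5,interpolation=cv2.INTER_CUBIC))
b=cv2.imread("pics/side0.png")
cv2.imwrite("pics/c3.png",cv2.resize(b[160:310,280:400],None,fx=4,fy=4,interpolation=cv2.INTER_CUBIC))
E
```

```text
(no output)
```

View pics/c1.png

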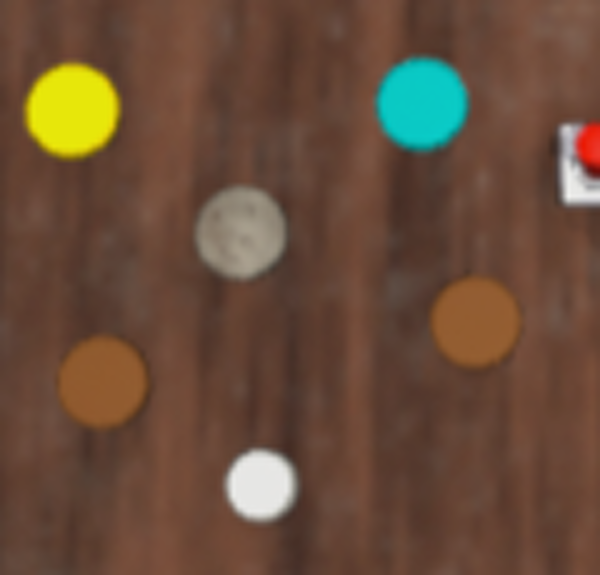

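View pics/c2.png

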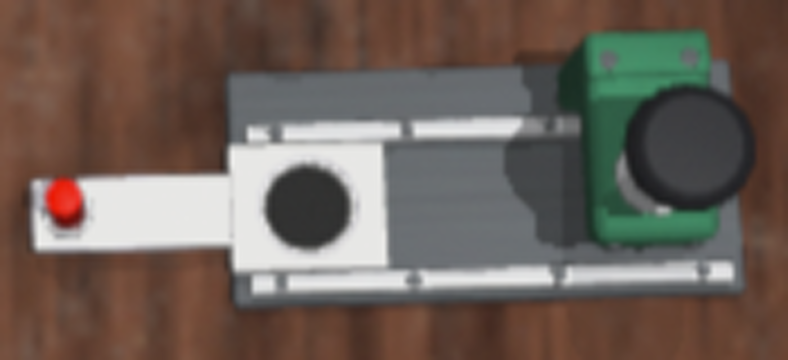

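View pics/c3.png

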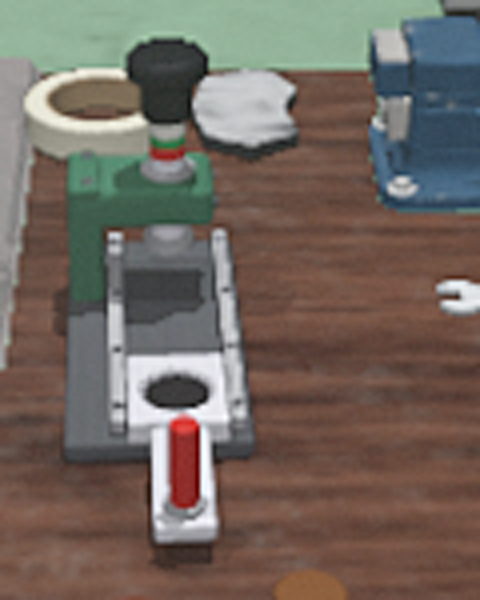

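Run:
```python
from h import *
a=cv2.imread("pics/top0.png");b=cv2.imread("pics/side0.png")
def f(c,o,k): return (c[0]+.5)/k-.5+o[0],(c[1]+.5)/k-.5+o[1]
def P(n,lab,c,o,k,z):
    u,v=f(c,o,k); print(lab,np.round((u,v),1),np.round(pix2z(n,u,v,z)*1000,1))
o1=(180,230);o2=(285,215);o3=(280,160)
P("top","disc",(241,232),o1,5,.008)
P("top","discL",(195,232),o1,5,.008);P("top","discR",(287,232),o1,5,.008)
P("top","brown",(475,321),o1,5,.008)
P("top","cap",(261,485),o1,5,.015)
P("top","nest",(308,206),o2,4.5,.0225)
P("top","post",(65,196),o2,4.5,.072)
P("top","knob",(696,147),o2,4.5,.160)
for l,c in(("plateTL",(230,144)),("plateTR",(384,143)),("BL",(236,270)),("BR",(388,266))):P("top",l,c,o2,4.5,.024)
for l,c in(("baseBL",(237,306)),("baseBR",(742,291)),("baseTL",(229,74))):P("top",l,c,o2,4.5,.012)
P("side","post",(184,420),o3,4,.072)
P("side","nest",(177,391),o3,4,.0225)
P("side","knob",(167,52),o3,4,.160)
print("side disc",pix2z("side",341,342.5,.008)*1000)
c=[cv2.resize(a[170:210,215:260],(360,320),interpolation=cv2.INTER_CUBIC),cv2.resize(b[320:360,220:265],(360,320),interpolation=cv2.INTER_CUBIC)]
d=[cv2.resize(b[323:363,320:365],(360,280),interpolation=cv2.INTER_CUBIC),cv2.resize(b[340:380,355:400],(360,280),interpolation=cv2.INTER_CUBIC)]
cv2.imwrite("pics/c4.png",np.vstack([np.hstack(c),np.hstack(d)]))
```

```text
disc [227.8 276. ] [560.2 329.9   8. ]
discL [218.6 276. ] [560.2 347.5   8. ]
discR [237. 276.] [560.2 312.4   8. ]
brown [274.6 293.8] [526.6 240.5   8. ]
cap [231.8 326.6] [465.1 318.5  15. ]
nest [353.1 260.4] [588.4  92.8  22.5]
post [299.1 258.2] [585.4 192.4  72. ]
knob [439.3 247.3] [591.2 -40.6 160. ]
plateTL [335.7 246.6] [614.4 125.3  24. ]
plateTR [369.9 246.4] [614.9  60.8  24. ]
BL [337.1 274.6] [561.4 123.   24. ]
BR [370.8 273.7] [563.2  59.9  24. ]
baseBL [337.3 282.6] [547.6 122.3  12. ]
baseBR [449.5 279.3] [554.3 -88.8  12. ]
baseTL [335.5 231.1] [646.5 125.2  12. ]
post [325.6 264.6] [584.1 191.1  72. ]
nest [323.9 257.4] [587.1  93.3  22.5]
knob [321.4 172.6] [590.8 -37.4 160. ]
side disc [559.47043856 331.65049691   8.        ]
```

View pics/c4.png

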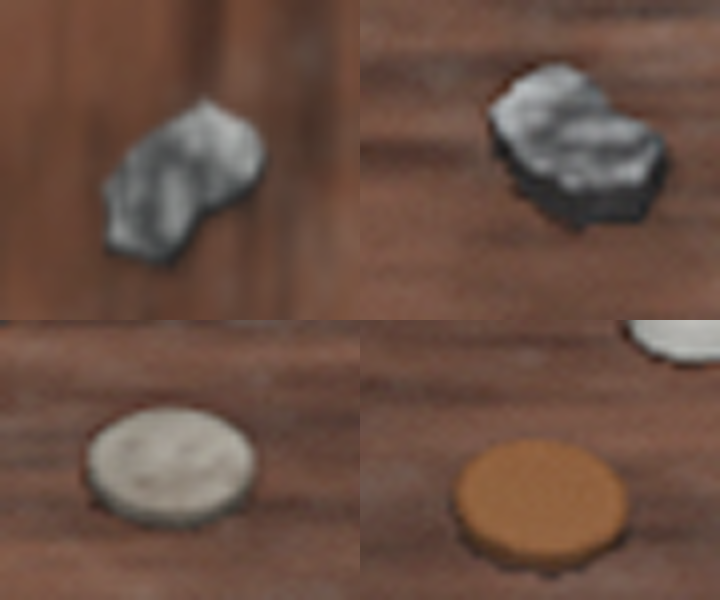

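Confirmed: the grey disc is the steel one, 35 mm across at about (560,331) mm in both cameras. The dark nugget at (237,191) is the rubber chip. The press is consistent too, with its ram axis near (591,-41) mm, its y axis close to world +y and a yaw of about 1.7°.

```bash
cat >> h.py <<'E'
from scipy.spatial.transform import Rotation as Ro
def st():
    s=env.get_state();q=np.array(s["orientation"]);R=Ro.from_quat(q[[1,2,3,0]]).as_matrix()
    return s,R
def to(x,y,z,jaw=None):
    """world mm target -> tool shift mm; jaw: wanted yaw deg of jaw axis"""
    s,R=st();d=R.T@(np.array([x,y,z])-1000*s["tcp_pos"])
    ja=np.degrees(np.arctan2(R[1,2],R[0,2]));sp=None
    if jaw is not None: sp=-((jaw-ja+90)%180-90)   # tool y is down
    print("clk",round(s["clock"],2),"tcp",np.round(s["tcp_pos"]*1000,1),"toolY",np.round(R[:,1],3),"jaw",round(ja,1),"shift",np.round(d,1),"spin",sp,"F",np.round(s["wrist_force"],1),"gap",round(s["finger_gap"]*1000,1))
E
python3 -c "
from h import *
to(560,330.7,100,91.7)
print(st()[1].round(3))"
```

```text
clk 0.1 tcp [ 136.  -558.2  204.2] toolY [-0.     0.002 -1.   ] jaw -76.3 shift [-622.2  105.6 -763.2] spin 11.983579998491393 F [ 0.1 -0.   0.5] gap 85.2
[[-0.972 -0.     0.237]
 [-0.237  0.002 -0.972]
 [-0.    -1.    -0.002]]
```

```bash
python3 -m inch '[[[-12,0,-15,2],[-37,0,-46,6],[-68,0,-84,12],[-100,0,-122,12],[-131,0,-161,12],[-163,0,-200,12],[-194,0,-238,12],[-226,0,-277,12],[-258,0,-316,12],[-289,0,-354,12]]]' 52 40; python3 -c "
from h import *
to(560,330.7,100,91.7)"
```

```text
clock: 1.1
tcp_pos: [0.3332, -0.1445, 0.2049]
orientation: [-0.01, 0.01, -0.707, 0.707]
wrist_force: [1.8, -1.2, -0.1]
finger_gap: 0.0521
clk 1.1 tcp [ 333.2 -144.5  204.9] toolY [ 0. -0. -1.] jaw -88.4 shift [-240.2  104.9 -468.5] spin -0.06361016202487235 F [ 1.8 -1.2 -0.1] gap 52.1
```

```bash
python3 -m inch '[[[-22,0,-43,0],[-45,0,-86,0],[-68,0,-130,0],[-90,0,-173,0],[-113,0,-217,0],[-136,0,-260,0],[-158,0,-304,0],[-180,0,-347,0],[-203,20,-390,0],[-220,40,-425,0]]]'; python3 -c "
from h import *
to(560,330.7,100,91.7)"
```

```text
clock: 2.1
tcp_pos: [0.5262, 0.1435, 0.1861]
orientation: [0.034, -0.036, 0.719, -0.694]
wrist_force: [-0.3, 0.6, 0.2]
finger_gap: 0.0518
clk 2.1 tcp [526.2 143.5 186.1] toolY [-0.004  0.035 -0.999] jaw -84.4 shift [ -52.1   92.5 -179.8] spin 3.935525880307523 F [-0.3  0.6  0.2] gap 51.8
```

```bash
python3 -m inch '[[[0,0,0,0],[0,0,0,0]]]'; python3 -c "
from h import *
to(560,330.7,100,91.7)"
```

```text
clock: 2.3
tcp_pos: [0.5245, 0.1426, 0.1858]
orientation: [0.033, -0.036, 0.719, -0.694]
wrist_force: [-0.5, 0.1, -0.5]
finger_gap: 0.0521
clk 2.3 tcp [524.5 142.6 185.8] toolY [-0.007  0.035 -0.999] jaw -84.4 shift [ -53.9   92.1 -180.6] spin 3.862524092768126 F [-0.5  0.1 -0.5] gap 52.1
```

```bash
python3 -c "
from h import *
print(np.round(st()[0]['joint_pos'],4))"
```

```text
[ 0.0962  0.2581 -0.0765  1.2396  0.0354  3.1406]
```

Joint 6 reached its range limit, which left a 2° tilt in y. Spinning the other way so the jaws lie along x makes that tilt harmless, because it is then about the jaw axis.

```bash
python3 -m inch '[[[-3,4,-9,-8.5],[-9,13,-27,-17],[-17,24,-50,-25.5],[-25,38,-78,-34],[-34,52,-108,-42.5],[-42,66,-138,-51],[-48,78,-160,-59.5],[-52,87,-173,-68],[-54,91,-179,-76.5],[-54,92,-181,-85]]]'; python3 -m inch '[[[0,0,0,-1],[0,0,0,-1]]]';python3 -c "
from h import *
to(560,330.7,30,1.7)
print(np.round(st()[0]['joint_pos'],4))"
```

```text
clock: 3.3
tcp_pos: [0.5602, 0.3316, 0.1007]
orientation: [0.511, -0.497, 0.506, -0.486]
wrist_force: [-0.6, 0.7, 0.7]
finger_gap: 0.0517
clock: 3.5
tcp_pos: [0.561, 0.3309, 0.1015]
orientation: [0.514, -0.498, 0.504, -0.484]
wrist_force: [0.2, -0.7, 0.8]
finger_gap: 0.0523
clk 3.5 tcp [561.  330.9 101.5] toolY [-0.004  0.035 -0.999] jaw 1.4 shift [ 2.7 71.5 -0.7] spin -0.30357165567738775 F [ 0.2 -0.7  0.8] gap 52.3
[0.3925 0.4931 0.0594 1.1275 0.0342 1.9391]
```

```bash
python3 -m inch '[[[0,10,0,0],[1,25,0,0],[2,42,-0.5,0],[2,57,-0.5,0],[3,70,-0.7,0],[3,78,-0.7,0],[3,80,-0.7,0],[3,80,-0.7,0]]]';python3 - <<'E'
from h import *
for i in range(1): to(560,330.7,1.5,1.7)
a=env.read_camera("top");b=env.read_camera("side")
to(560,330.7,1.5,1.7)
k=6
cv2.imwrite("pics/d1.png",np.hstack([cv2.resize(a[240:310,195:260],(390,420),interpolation=cv2.INTER_CUBIC),cv2.resize(b[310:370,310:370],(400,420),interpolation=cv2.INTER_CUBIC)]))
E
```

```text
clock: 4.3
tcp_pos: [0.5602, 0.331, 0.0207]
orientation: [0.514, -0.499, 0.503, -0.483]
wrist_force: [0.8, 0.1, 0.6]
finger_gap: 0.0523
clk 4.3 tcp [560.2 331.   20.7] toolY [-0.005  0.035 -0.999] jaw 1.5 shift [ 0.9 19.1 -0.1] spin -0.15183915893156552 F [0.8 0.1 0.6] gap 52.3
clk 4.4 tcp [560.7 331.3  21.5] toolY [-0.003  0.036 -0.999] jaw 1.6 shift [ 1.3 20.  -0.7] spin -0.14056328767590287 F [-0.6 -0.1 -0.3] gap 52.2
```

View pics/d1.png

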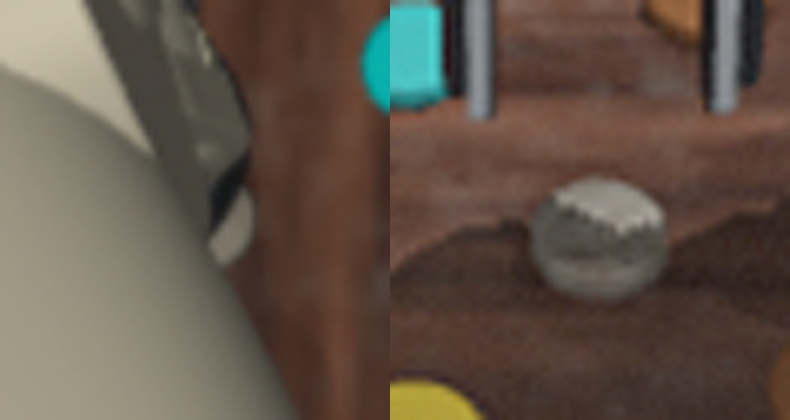

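The side view shows the disc (crop 600,240) centred between the two finger tips (481,115) and (724,110). I'll go down and close.

```bash
python3 -m inch '[[[0,6,0,0],[0.5,13,0,0],[0.8,18,0,0],[1,19.5,0,0],[1,19.5,0,0]]]';python3 -m inch '[[[0,0,0,0],[0,0,0,0],[0,0,0,0],[0,0,0,0],[0,0,0,0],[0,0,0,0]]]' 28 40; python3 -c "
from h import *
to(587.7,93,70,1.7)"
```

```text
clock: 4.9
tcp_pos: [0.5596, 0.3305, 0.0006]
orientation: [0.514, -0.499, 0.503, -0.483]
wrist_force: [-0.0, -0.3, 0.1]
finger_gap: 0.052
clock: 5.5
tcp_pos: [0.5601, 0.3307, 0.0013]
orientation: [0.515, -0.499, 0.503, -0.483]
wrist_force: [0.8, 0.3, -0.6]
finger_gap: 0.028
clk 5.5 tcp [560.1 330.7   1.3] toolY [-0.004  0.035 -0.999] jaw 1.6 shift [235.8 -77.2  20.8] spin -0.12838724602960383 F [ 0.8  0.3 -0.6] gap 28.0
```

The gap went to the commanded 28 mm, which is not the disc's 35 mm, so I'll look.

Run:
```python
from h import *
b=env.read_camera("side")
cv2.imwrite("pics/d2.png",cv2.resize(b[290:380,290:400],None,fx=7,fy=6,interpolation=cv2.INTER_CUBIC))
```

```text
(no output)
```

View pics/d2.png

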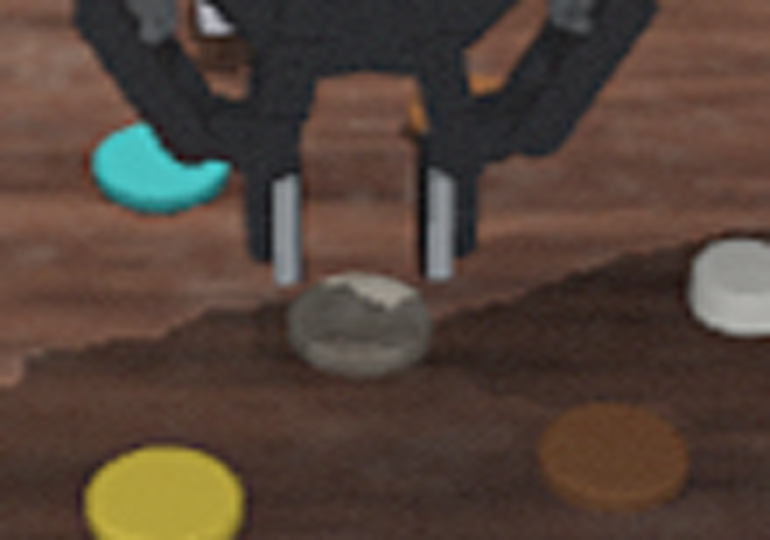

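Run:
```python
from h import *
for z in (0,3,8,12): print(z,pix2z("side",290+440/7,290+280/6,z/1000)*1000, pix2z("side",290+287/7,290+283/6,z/1000)*1000)
# disc now: edges in crop left 288, right 430, bottom ~377, top 272
print(pix2z("side",290+359/7,290+318/6,.008)*1000)
print(proj("side",[.5601,.3307,.0013]),proj("side",[.5601,.3307+.011,.0043]))
```

```text
0 [537.73046972 309.32496113   0.        ] [576.12072609 310.18567295   0.        ]
3 [537.99108021 312.47673574   3.        ] [576.18284857 313.33299745   3.        ]
8 [538.42543103 317.72969342   8.        ] [576.28638604 318.57853828   8.        ]
12 [538.77291169 321.93205957  12.        ] [576.36921601 322.77497094  12.        ]
[559.02823963 332.84656612   8.        ]
(np.float64(340.56635405425044), np.float64(344.9733200695182)) (np.float64(340.8240112344006), np.float64(348.3535623304581))
```

Run:
```python
from h import *
b=env.read_camera("side");a=env.read_camera("top")
cv2.imwrite("pics/d3.png",np.hstack([cv2.resize(b[160:400,230:430],(400,480)),cv2.resize(a[160:360,150:317],(400,480))]))
```

```text
(no output)
```

View pics/d3.png

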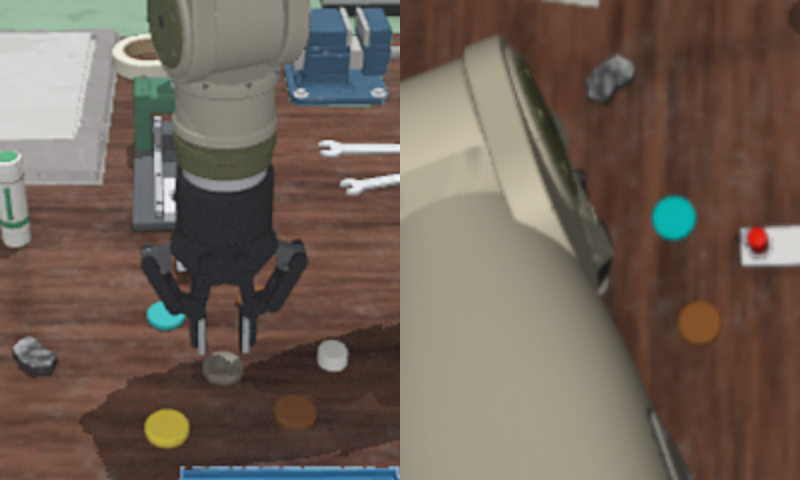

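```bash
python3 -m inch '[[[0,0,0,0],[0,0,0,0],[0,0,0,0],[0,1,0,0],[0,2,0,0],[0,3,0,0]]]' 52 40;  python3 - <<'E'
from h import *
to(560,331,0)
b=env.read_camera("side")
cv2.imwrite("pics/d4.png",cv2.resize(b[290:380,290:400],None,fx=7,fy=6,interpolation=cv2.INTER_CUBIC))
E
```

```text
clock: 6.25
tcp_pos: [0.56, 0.3308, -0.0019]
orientation: [0.514, -0.499, 0.503, -0.483]
wrist_force: [0.3, 0.1, 0.3]
finger_gap: 0.0522
clk 6.25 tcp [560.  330.8  -1.9] toolY [-0.005  0.035 -0.999] jaw 1.6 shift [-0.3 -1.9  0. ] spin None F [0.3 0.1 0.3] gap 52.2
```

View pics/d4.png

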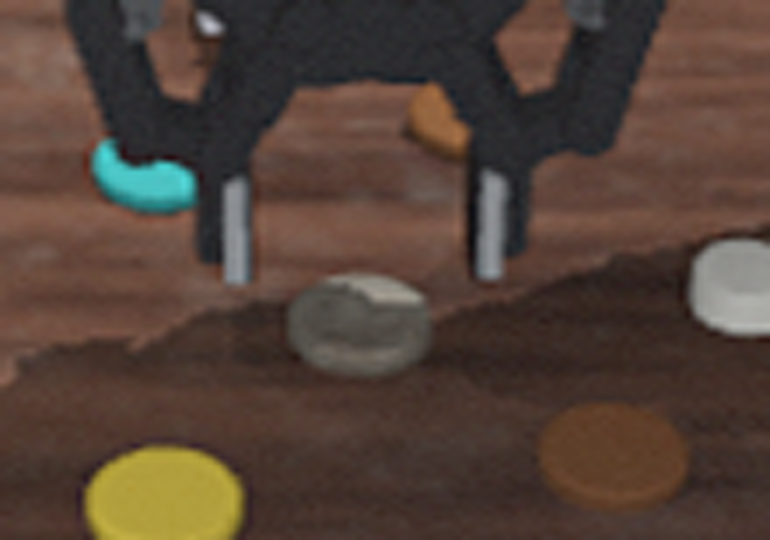

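```bash
python3 -m inch '[[[0,1.5,0,0],[0,3,0,0],[0,4.5,0,0],[0,6,0,0]]]' ; python3 -m inch '[[[0,1.5,0,0],[0,3,0,0],[0,4.5,0,0],[0,6,0,0]]]' ;  python3 - <<'E'
from h import *
to(560,331,0)
b=env.read_camera("side")
cv2.imwrite("pics/d5.png",cv2.resize(b[290:380,290:400],None,fx=7,fy=6,interpolation=cv2.INTER_CUBIC))
E
```

```text
clock: 6.7
tcp_pos: [0.56, 0.331, -0.0079]
orientation: [0.514, -0.499, 0.503, -0.483]
wrist_force: [0.2, 0.1, -0.5]
finger_gap: 0.0519
clock: 7.1
tcp_pos: [0.56, 0.3313, -0.0139]
orientation: [0.514, -0.499, 0.503, -0.483]
wrist_force: [-0.2, -0.3, 0.4]
finger_gap: 0.0517
clk 7.1 tcp [560.  331.3 -13.9] toolY [-0.005  0.035 -0.999] jaw 1.6 shift [ -0.2 -13.9  -0.1] spin None F [-0.2 -0.3  0.4] gap 51.7
```

View pics/d5.png

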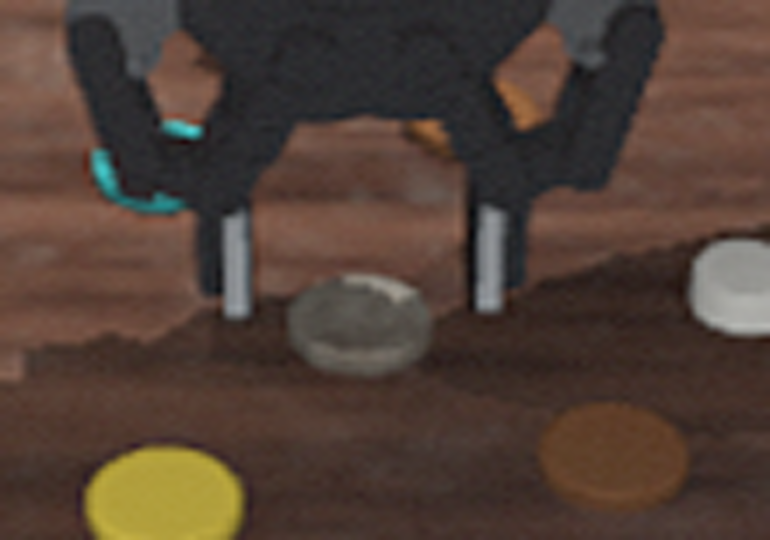

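```bash
python3 -m inch '[[[0,1.5,0,0],[0,3,0,0],[0,4,0,0]]]' |grep -E 'pos|force'; python3 -m inch '[[[0,1,0,0],[0,2,0,0],[0,3,0,0]]]'|grep -E 'pos|force' ;  python3 - <<'E'
from h import *
to(560,331,0)
b=env.read_camera("side")
cv2.imwrite("pics/d6.png",cv2.resize(b[290:380,290:400],None,fx=7,fy=6,interpolation=cv2.INTER_CUBIC))
E
```

```text
tcp_pos: [0.5599, 0.3313, -0.0179]
wrist_force: [-0.0, -0.1, -0.6]
tcp_pos: [0.56, 0.3315, -0.0208]
wrist_force: [0.6, 0.1, -0.6]
clk 7.75 tcp [560.  331.5 -20.8] toolY [-0.005  0.035 -0.999] jaw 1.6 shift [ -0.3 -20.8  -0.1] spin None F [ 0.6  0.1 -0.6] gap 52.1
```

View pics/d6.png

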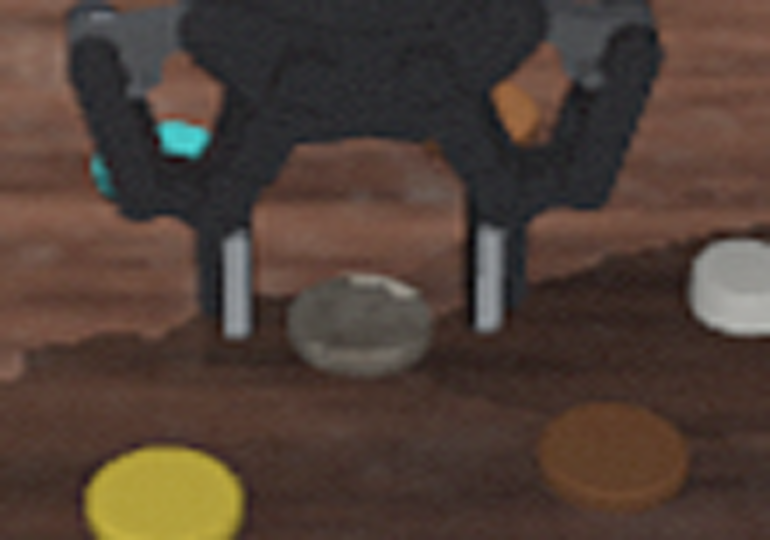

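```bash
for i in 1; do python3 -m inch '[[[0,1,0,0],[0,2,0,0],[0,2,0,0]]]' |grep -E 'pos|force'; done; python3 -m inch '[[[0,1,0,0],[0,2,0,0],[0,2,0,0]]]'|grep -E 'pos|force'
```

```text
tcp_pos: [0.5598, 0.3315, -0.0229]
wrist_force: [0.4, 0.5, 0.1]
tcp_pos: [0.5598, 0.3316, -0.0249]
wrist_force: [-0.3, -0.3, -0.6]
```

```bash
python3 -m inch '[[[0,1,0,0],[0,1,0,0]]]'|grep -E 'pos|force'; python3 -c "
from h import *
for v in (348,349,350): print(pix2z('side',340,v,0)*1000)"
```

```text
tcp_pos: [0.5599, 0.3316, -0.0259]
wrist_force: [0.1, -0.0, -0.3]
[561.26542615 336.54612948   0.        ]
[561.34881407 338.89324667   0.        ]
[561.43178588 341.22865177   0.        ]
```

```bash
python3 -m inch '[[[0,0,0,0],[0,0,0,0],[0,0,0,0],[0,0,0,0],[0,0,0,0]]]' 28 40;  python3 - <<'E'
from h import *
to(560,331,0)
b=env.read_camera("side")
cv2.imwrite("pics/d7.png",cv2.resize(b[290:380,290:400],None,fx=7,fy=6,interpolation=cv2.INTER_CUBIC))
E
```

```text
clock: 9.1
tcp_pos: [0.5602, 0.3318, -0.0254]
orientation: [0.515, -0.499, 0.503, -0.483]
wrist_force: [-0.0, -0.5, 3.0]
finger_gap: 0.0327
clk 9.1 tcp [560.2 331.8 -25.4] toolY [-0.004  0.035 -0.999] jaw 1.6 shift [ -0.1 -25.4  -0.3] spin None F [-0.  -0.5  3. ] gap 32.7
```

View pics/d7.png

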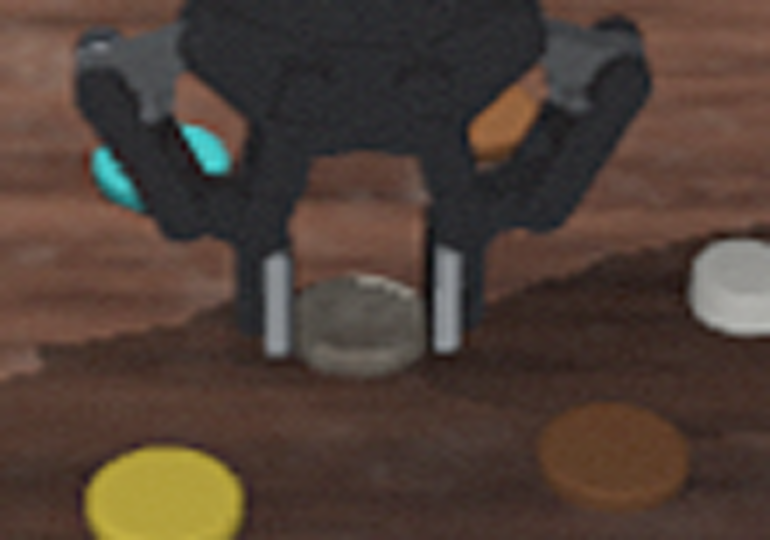

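```bash
python3 -m inch '[[[0,0,0,0],[0,0,0,0],[0,-2,0,0],[0,-4,0,0],[0,-4,0,0]]]' 42 40 |grep -E 'pos|force|gap';python3 -m inch '[[[0,0,0,0],[0,0,0,0],[0,0,0,0],[0,0,0,0]]]' 28 40; python3 -m inch '[[[0,-5,0,0],[0,-15,0,0],[0,-30,0,0],[0,-40,0,0],[0,-40,0,0]]]';  python3 - <<'E'
from h import *
to(587.7,93,60,1.7)
b=env.read_camera("side")
cv2.imwrite("pics/d8.png",cv2.resize(b[270:360,290:400],None,fx=7,fy=6,interpolation=cv2.INTER_CUBIC))
E
```

```text
tcp_pos: [0.5602, 0.3316, -0.0215]
wrist_force: [-0.3, 0.5, -0.9]
finger_gap: 0.0421
clock: 10.05
tcp_pos: [0.5603, 0.3316, -0.0211]
orientation: [0.515, -0.499, 0.503, -0.483]
wrist_force: [-0.8, -1.9, 6.0]
finger_gap: 0.0313
clock: 10.55
tcp_pos: [0.5617, 0.3307, 0.0204]
orientation: [0.516, -0.498, 0.502, -0.484]
wrist_force: [0.5, -0.0, -0.4]
finger_gap: 0.0313
clk 10.55 tcp [561.7 330.7  20.4] toolY [-0.001  0.037 -0.999] jaw 1.6 shift [236.7 -48.3  19.5] spin -0.12956686004714868 F [ 0.5 -0.  -0.4] gap 31.3
```

View pics/d8.png

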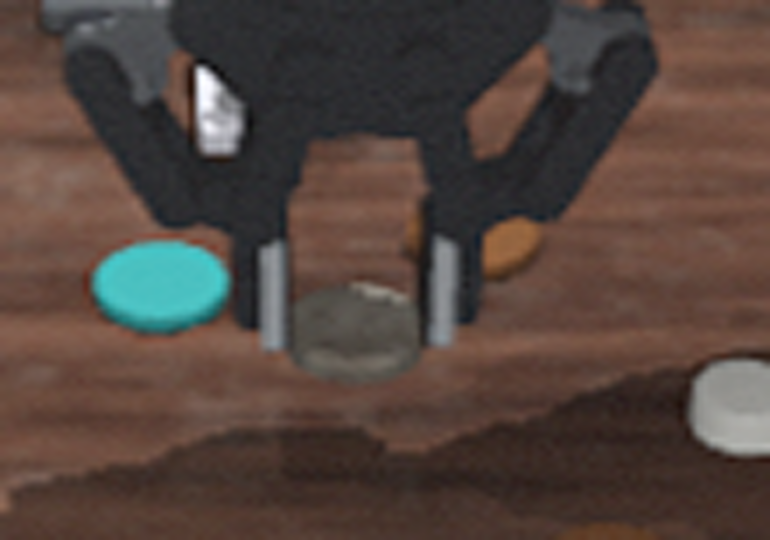

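The disc is lifted and held. I'll raise it to clear the 72 mm post and carry it over the nest.

```bash
python3 -m inch '[[[0,-15,0,0],[2,-35,0,0],[10,-55,1,0],[30,-64,3,0],[58,-64,5,0],[92,-64,8,0],[128,-64,10,0],[164,-64,14,0],[196,-64,17,0],[220,-64,19,0]]]'; python3 -m inch '[[[8,0,0,0],[14,0,0,0],[16,0,0,0],[16,0,0,0]]]';  python3 - <<'E'
from h import *
to(588.1,93.5,20,1.7)
b=env.read_camera("side")
cv2.imwrite("pics/e1.png",cv2.resize(b[180:320,260:390],None,fx=6,fy=4.2,interpolation=cv2.INTER_CUBIC))
E
```

```text
clock: 11.6
tcp_pos: [0.585, 0.1066, 0.0735]
orientation: [0.514, -0.499, 0.503, -0.483]
wrist_force: [-0.5, 0.8, 0.1]
finger_gap: 0.0315
clock: 12.0
tcp_pos: [0.5857, 0.0933, 0.0736]
orientation: [0.515, -0.499, 0.503, -0.483]
wrist_force: [0.1, 0.3, -0.4]
finger_gap: 0.0314
clk 12.0 tcp [585.7  93.3  73.6] toolY [-0.005  0.035 -0.999] jaw 1.6 shift [ 1.8 53.6  2.6] spin -0.08402888027590905 F [ 0.1  0.3 -0.4] gap 31.4
```

View pics/e1.png

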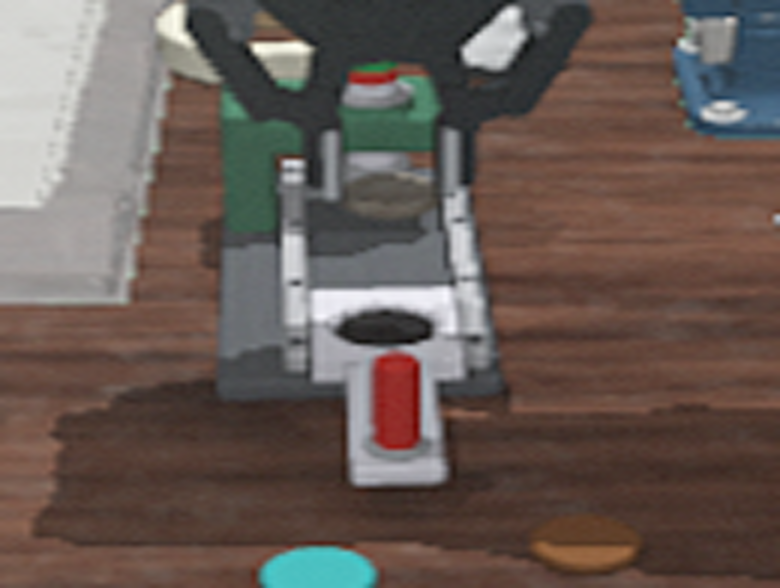

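```bash
python3 -m inch '[[[0,8,0.5,0],[1,20,1.5,0],[1.5,36,2.5,0],[1.8,48,2.5,0],[1.8,53.6,2.5,0],[1.8,53.6,2.5,0]]]';  python3 - <<'E'
from h import *
to(588.1,93.5,-0.3,1.7)
b=env.read_camera("side")
cv2.imwrite("pics/e2.png",cv2.resize(b[215:285,280:370],None,fx=8,fy=8,interpolation=cv2.INTER_CUBIC))
E
```

```text
clock: 12.65
tcp_pos: [0.587, 0.0929, 0.0187]
orientation: [0.514, -0.5, 0.504, -0.482]
wrist_force: [-0.6, 0.0, -0.3]
finger_gap: 0.0311
clk 12.65 tcp [587.   92.9  18.7] toolY [-0.007  0.035 -0.999] jaw 1.6 shift [ 0.1 19.   1.2] spin -0.11391204835659607 F [-0.6  0.  -0.3] gap 31.1
```

View pics/e2.png

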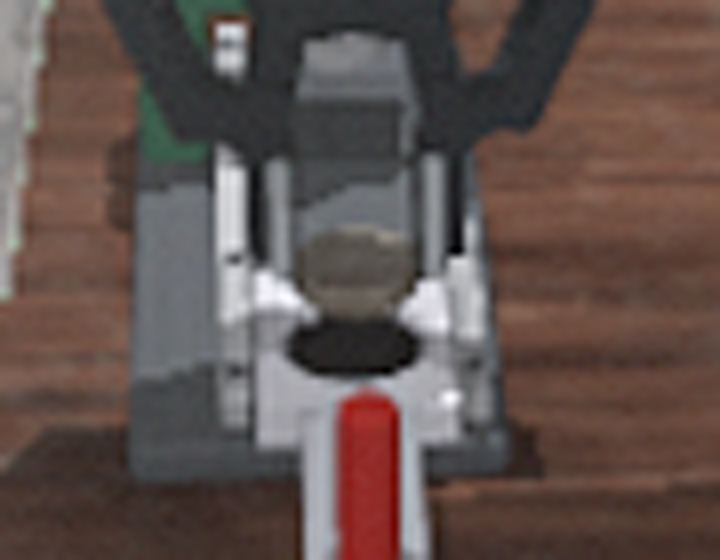

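Run:
```python
from h import *
for yy in (90,93): print([np.round((np.array(proj("side",[.588,(yy+d)/1000,z]))-[280,215])*8,0) for d,z in((-17.5,.048),(17.5,.048),(17.5,.040))], (np.array(proj("side",[.588,yy/1000,.044]))-[280,215])*8)
```

```text
[array([347., 216.]), array([347., 288.]), array([347., 314.])] [346.97658745 264.24806598]
[array([347., 222.]), array([347., 294.]), array([348., 320.])] [347.03687634 270.45169388]
```

```bash
python3 -m inch '[[[0,4,0.5,0],[0,9,1,0],[0.1,13,1,0],[0.1,16,1,0],[0.2,17.5,1,0],[0.2,17.5,1,0]]]';  python3 - <<'E'
from h import *
to(588.1,93.5,-0.3,1.7)
b=env.read_camera("side")
cv2.imwrite("pics/e3.png",cv2.resize(b[215:285,280:370],None,fx=8,fy=8,interpolation=cv2.INTER_CUBIC))
E
```

```text
clock: 13.3
tcp_pos: [0.5889, 0.0932, 0.0024]
orientation: [0.514, -0.499, 0.503, -0.483]
wrist_force: [0.0, -0.6, 0.7]
finger_gap: 0.0314
clk 13.3 tcp [588.9  93.2   2.4] toolY [-0.005  0.035 -0.999] jaw 1.6 shift [-0.2  2.7 -0.8] spin -0.1300881197934558 F [ 0.  -0.6  0.7] gap 31.4
```

View pics/e3.png

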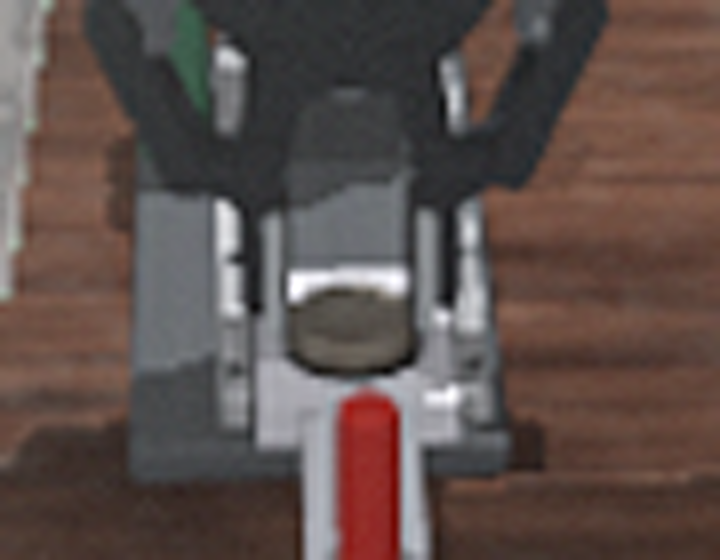

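```bash
python3 -m inch '[[[0,0.5,-0.6,0],[0,1.2,-0.6,0],[0,2,-0.6,0],[0,2,-0.6,0]]]' | grep -E 'pos|force|gap';python3 -m inch '[[[0,0,0,0],[0,0,0,0],[0,0,0,0]]]' 50 | grep -E 'pos|force|gap'; python3 -m inch '[[[0,-8,0,0],[0,-20,0,0],[0,-40,0,0],[0,-70,0,0],[-10,-90,0,0],[-40,-90,-1,0],[-80,-90,-2,0],[-100,-90,-3,0],[-100,-90,-3,0]]]';  python3 - <<'E'
from h import *
to(588.1,93.5,-0.3,1.7)
b=env.read_camera("side");a=env.read_camera("top")
cv2.imwrite("pics/e4.png",np.hstack([cv2.resize(b[225:275,290:350],(390,400),interpolation=cv2.INTER_CUBIC),cv2.resize(a[230:290,320:380],(400,400),interpolation=cv2.INTER_CUBIC)]))
E
```

```text
tcp_pos: [0.5884, 0.0933, 0.0006]
wrist_force: [0.3, -0.3, -0.6]
finger_gap: 0.0312
tcp_pos: [0.5886, 0.0933, 0.0008]
wrist_force: [0.1, -0.1, -0.7]
finger_gap: 0.0502
clock: 14.95
tcp_pos: [0.5833, 0.1926, 0.0957]
orientation: [0.516, -0.499, 0.502, -0.482]
wrist_force: [0.8, -0.6, 0.3]
finger_gap: 0.0498
clk 14.95 tcp [583.3 192.6  95.7] toolY [-0.003  0.036 -0.999] jaw 1.8 shift [102.6  92.3   1.9] spin 0.08278656993154243 F [ 0.8 -0.6  0.3] gap 49.8
```

View pics/e4.png

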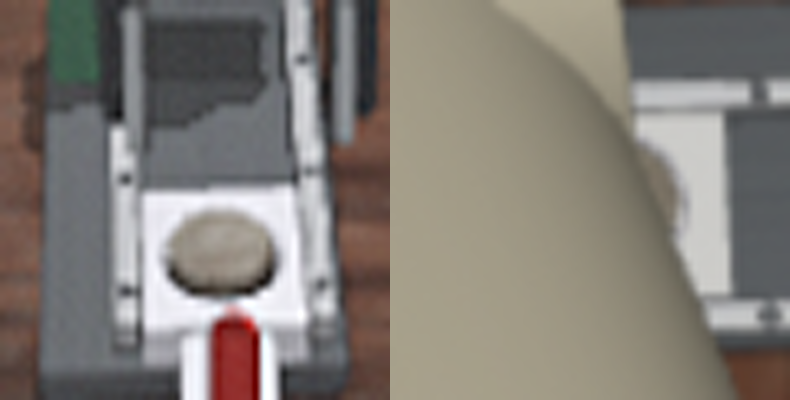

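The disc lies flat in the nest and is released. The grey top at (220,250) sits inside the nest rim with an even dark crescent. Next I'll grip the post.

```bash
python3 -m inch '[[[0,8,0.5,0],[1,20,1.5,0],[1.5,36,1.8,0],[2,52,1.8,0],[2.5,66,1.8,0],[2.8,73,1.8,0],[2.8,73.5,1.8,0]]]' | grep -E 'pos|force|gap'
python3 - <<'E'
from h import *
to(584.9,192,22,1.7)
b=env.read_camera("side")
cv2.imwrite("pics/f1.png",cv2.resize(b[215:305,270:380],None,fx=7,fy=6,interpolation=cv2.INTER_CUBIC))
E
```

```text
tcp_pos: [0.5835, 0.1888, 0.0186]
wrist_force: [-0.5, 0.4, 0.4]
finger_gap: 0.0501
clk 15.75 tcp [583.5 188.8  18.6] toolY [-0.008  0.035 -0.999] jaw 1.5 shift [-3.3 -3.3  1.5] spin -0.1945683421509159 F [-0.5  0.4  0.4] gap 50.1
```

View pics/f1.png

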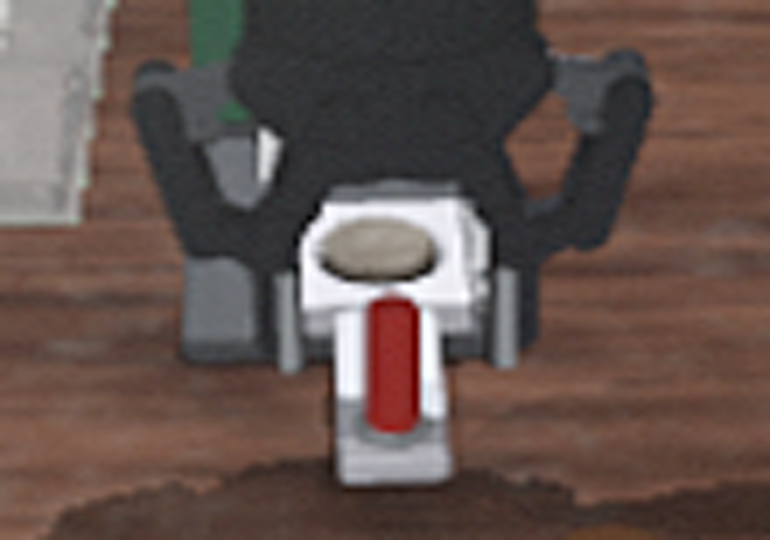

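```bash
python3 -c "
from h import *
for z in (.03,.04,.045,.05): print(z, pix2z('side',270+290/7,215+370/6,z)*1000,pix2z('side',270+507/7,215+365/6,z)*1000)"
python3 -m inch '[[[-2,0,0.5,0],[-3,0,0.5,0]]]' >/dev/null;  python3 -m inch '[[[0,0,0,0],[0,0,0,0],[0,0,0,0],[0,0,0,0],[0,0,0,0],[0,0,0,0]]]' 6 40 | grep -E 'pos|force|gap'
python3 - <<'E'
from h import *
to(584.9+4.1,192-135,18.6,1.7)
b=env.read_camera("side")
cv2.imwrite("pics/f2.png",cv2.resize(b[215:305,270:380],None,fx=7,fy=6,interpolation=cv2.INTER_CUBIC))
E
```

```text
0.03 [612.12288118 172.0076478   30.        ] [550.87484771 170.11913393  30.        ]
0.04 [611.68694756 185.58195022  40.        ] [551.55202811 183.72775796  40.        ]
0.045 [611.46898074 192.36910143  45.        ] [551.89061831 190.53206997  45.        ]
0.05 [611.25101393 199.15625263  50.        ] [552.22920851 197.33638199  50.        ]
tcp_pos: [0.5848, 0.193, 0.0212]
wrist_force: [-4.0, 0.3, 6.0]
finger_gap: 0.0148
clk 16.6 tcp [584.8 193.   21.2] toolY [-0.005  0.036 -0.999] jaw 1.6 shift [136.1  -2.2   0.5] spin -0.11446702998496505 F [-4.   0.3  6. ] gap 14.8
```

View pics/f2.png

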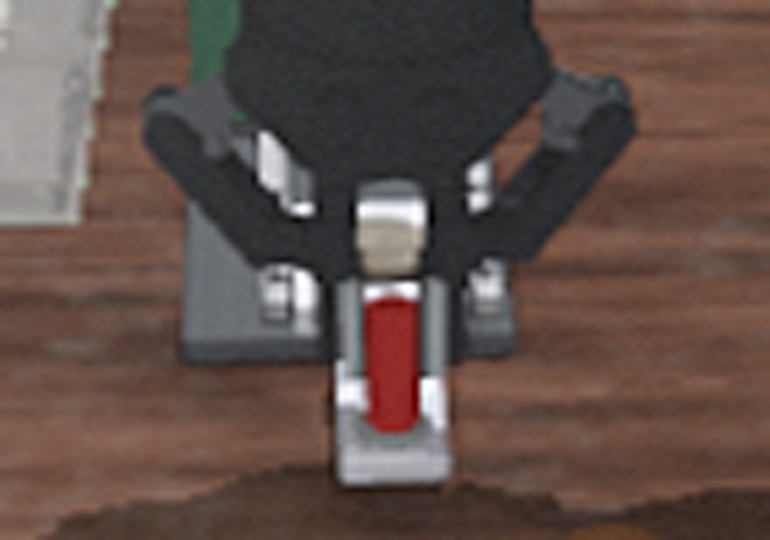

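```bash
python3 -m inch '[[[3,0,0,0],[9,-0.3,0,0],[20,-0.7,0,0],[34,-1.2,0.1,0],[50,-1.8,0.2,0],[66,-2.4,0.2,0],[82,-2.9,0.3,0],[98,-3.5,0.4,0],[111,-4,0.4,0],[118,-4.2,0.4,0]]]'; python3 -m inch '[[[3,-0.1,0,0],[5,-0.2,0,0],[7,-0.3,0,0],[8,-0.3,0,0]]]'|grep -E 'pos|force|gap'
python3 - <<'E'
from h import *
to(584.9+4.1,192-135,21.2,1.7)
E
```

```text
clock: 17.65
tcp_pos: [0.5885, 0.0739, 0.0212]
orientation: [0.514, -0.499, 0.503, -0.483]
wrist_force: [-3.5, 1.0, 5.7]
finger_gap: 0.0146
tcp_pos: [0.5887, 0.0666, 0.0212]
wrist_force: [-3.4, 2.4, 5.7]
finger_gap: 0.0145
clk 18.05 tcp [588.7  66.6  21.2] toolY [-0.005  0.036 -0.999] jaw 1.6 shift [ 9.6 -0.3  0. ] spin -0.14096820669730903 F [-3.4  2.4  5.7] gap 14.5
```

```bash
python3 -m inch '[[[2,-0.1,0,0],[4,-0.15,0,0],[6,-0.2,0,0],[7,-0.2,0,0]]]'|grep -E 'pos|force|gap'; python3 -m inch '[[[1,0,0,0],[2,0,0,0],[2,0,0,0]]]'|grep -E 'pos|force|gap';python3 -m inch '[[[1,0,0,0],[2,0,0,0],[2,0,0,0]]]'|grep -E 'pos|force|gap'
```

```text
tcp_pos: [0.5889, 0.0602, 0.0212]
wrist_force: [-3.2, 5.6, 6.8]
finger_gap: 0.0147
tcp_pos: [0.589, 0.0603, 0.0213]
wrist_force: [-3.2, 10.1, 5.6]
finger_gap: 0.0149
tcp_pos: [0.5889, 0.0604, 0.0213]
wrist_force: [-3.1, 15.6, 6.7]
finger_gap: 0.0152
```

```bash
python3 -m inch '[[[0,0,0,0],[0,0,0,0],[0,0,0,0],[-3,0,0,0],[-3,-5,0,0],[-3,-20,0,0],[-4,-45,0,0],[-6,-80,0,0],[-10,-115,0,0],[-10,-130,0,0]]]' 45; python3 -m inch '[[[-20,-5,0,0],[-50,-8,0,0],[-90,-10,0,0],[-120,-10,0,0],[-130,-10,0,0],[-130,-10,0,0]]]' | grep pos
python3 - <<'E'
from h import *
to(591,-40,160,1.7)
b=env.read_camera("side");a=env.read_camera("top")
cv2.imwrite("pics/g1.png",np.hstack([cv2.resize(b[160:290,270:380],(400,473),interpolation=cv2.INTER_CUBIC),cv2.resize(a[210:300,340:460],(400,473),interpolation=cv2.INTER_CUBIC)]))
E
```

```text
clock: 20.05
tcp_pos: [0.5915, 0.0612, 0.155]
orientation: [0.516, -0.498, 0.501, -0.485]
wrist_force: [0.3, -0.2, -0.3]
finger_gap: 0.0448
tcp_pos: [0.586, 0.1918, 0.1656]
clk 20.65 tcp [586.  191.8 165.6] toolY [-0.004  0.035 -0.999] jaw 1.7 shift [231.9  -2.6  -1.9] spin 0.003190961119898361 F [ 0.4 -0.4  0.8] gap 44.9
```

View pics/g1.png

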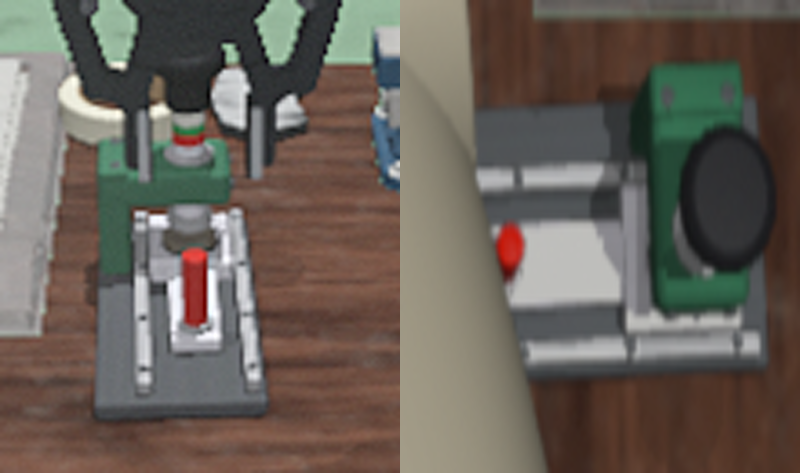

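Run:
```python
from h import *
b=cv2.imread("pics/g1.png")
b=env.read_camera("side");a=env.read_camera("top")
cv2.imwrite("pics/g2.png",np.hstack([cv2.resize(b[160:260,295:345],(400,560),interpolation=cv2.INTER_CUBIC)[:, :],cv2.resize(a[220:290,365:415],(400,560),interpolation=cv2.INTER_CUBIC)]))
```

```text
(no output)
```

View pics/g2.png

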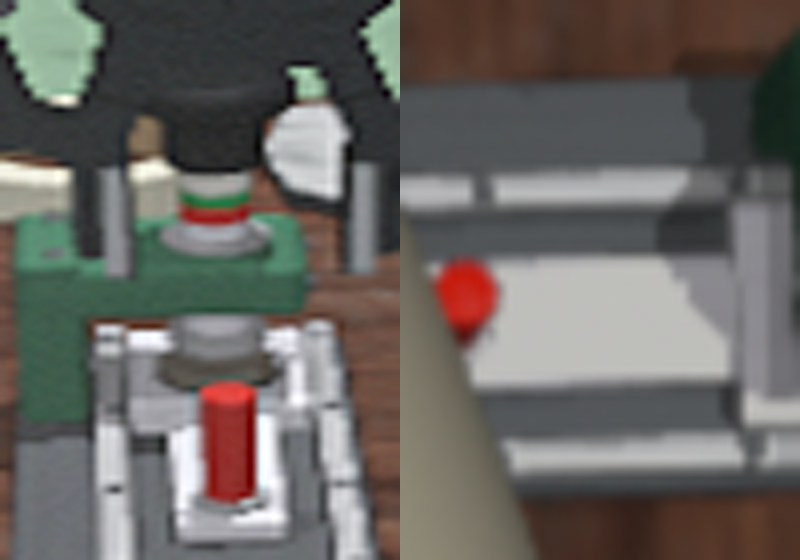

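Run:
```python
from h import *
f=lambda n,x,y,o,kx,ky,z: print(pix2z(n,(x+.5)/kx-.5+o[0],(y+.5)/ky-.5+o[1],z)*1000)
f("side",230,396,(295,160),8,5.6,.072)   # post top
f("top",466,292,(365-50,220),8,8,.072)
# expected knob/axis in first pictures
for n in("side","top"): print(n,proj(n,[.591,-.040,.160]),proj(n,[.588,.060,.072]))
```

```text
[587.76781199  64.002374    72.        ]
[589.42541227  60.20067436  72.        ]
side (np.float64(321.2931282970348), np.float64(172.15733131009117)) (np.float64(323.1938079581047), np.float64(229.3446647247085))
top (np.float64(438.94397869608935), np.float64(247.3777270125015)) (np.float64(372.93688130882566), np.float64(256.85028271490376))
```

The shuttle is against its stop. The push force rose from 2.4 to 15.6 N with no motion, and the post is at y≈61, about 100 mm from the ram axis at y≈-40. Next I'll close the fingers and go over the knob.

```bash
python3 -m inch '[[[5,0,0,0],[18,-0.6,0,0],[40,-1.4,-0.3,0],[70,-2.5,-0.6,0],[100,-3.6,-0.8,0],[132,-4.7,-1,0],[165,-5.8,-1.3,0],[195,-6.9,-1.6,0],[218,-7.8,-1.8,0],[230,-8.2,-1.9,0]]]' 0 60; python3 -m inch '[[[2,0,0,0],[2,0,0,0],[2,0,0,0]]]' >/dev/null
python3 - <<'E'
from h import *
to(591.3,-40,150,1.7)
b=env.read_camera("side");a=env.read_camera("top")
to(591.3,-40,150,1.7)
cv2.imwrite("pics/g3.png",np.hstack([cv2.resize(b[120:220,270:370],(400,480),interpolation=cv2.INTER_CUBIC),cv2.resize(a[200:300,380:480],(400,480),interpolation=cv2.INTER_CUBIC)]))
E
```

```text
clock: 21.85
tcp_pos: [0.5902, -0.0428, 0.1655]
orientation: [0.514, -0.498, 0.504, -0.484]
wrist_force: [-0.8, 0.6, 0.1]
finger_gap: -0.0004
clk 22.15 tcp [590.5 -40.6 165.4] toolY [-0.005  0.036 -0.999] jaw 1.6 shift [-0.  15.4  0.9] spin -0.07772257176534936 F [-0.4 -0.1  0.3] gap -0.0
clk 22.25 tcp [590.6 -40.3 165.4] toolY [-0.005  0.035 -0.999] jaw 1.7 shift [ 0.3 15.4  0.8] spin -0.03587549091584208 F [-0.6 -0.5 -0. ] gap 0.2
```

View pics/g3.png

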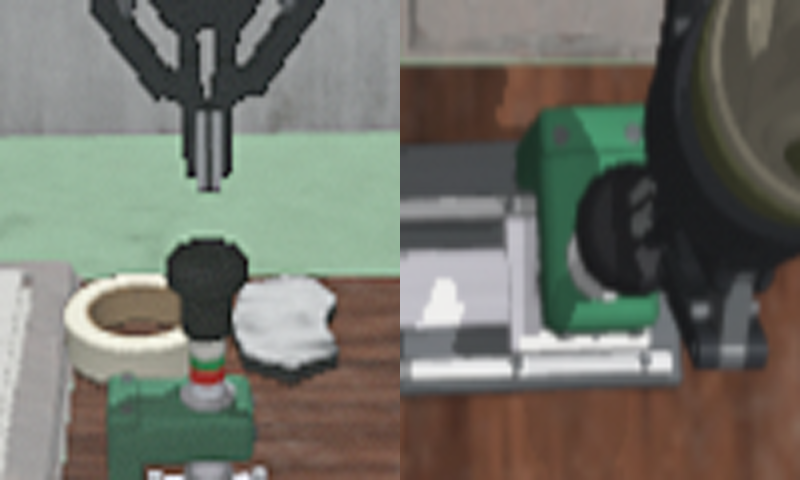

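```bash
python3 -m inch '[[[0,5,0.4,0],[0.4,12,0.8,0],[0.6,18,0.8,0],[0.8,22,0.8,0]]]' |grep -E 'pos|force'; python3 -m inch '[[[0,1,0,0],[0.1,2,0,0],[0.1,3,0,0],[0.1,4,0,0]]]' |grep -E 'pos|force';  python3 -m inch '[[[0,1,0,0],[0.1,2,0,0],[0.1,3,0,0],[0.1,3,0,0]]]' |grep -E 'pos|force'
python3 - <<'E'
from h import *
b=env.read_camera("side")
to(591.3,-40,130,1.7)
cv2.imwrite("pics/g4.png",cv2.resize(b[130:220,280:370],(600,600),interpolation=cv2.INTER_CUBIC))
E
```

```text
tcp_pos: [0.5908, -0.0411, 0.1422]
wrist_force: [0.2, 0.4, 0.3]
tcp_pos: [0.5915, -0.0415, 0.1396]
wrist_force: [-0.1, 0.8, 0.6]
tcp_pos: [0.5912, -0.0414, 0.1362]
wrist_force: [-0.9, 0.4, 0.2]
clk 23.5 tcp [591.2 -41.4 136.3] toolY [-0.005  0.035 -0.999] jaw 1.6 shift [-1.1  6.3  0.1] spin -0.13052480183226578 F [-0.1  1.   0.2] gap -0.0
```

View pics/g4.png

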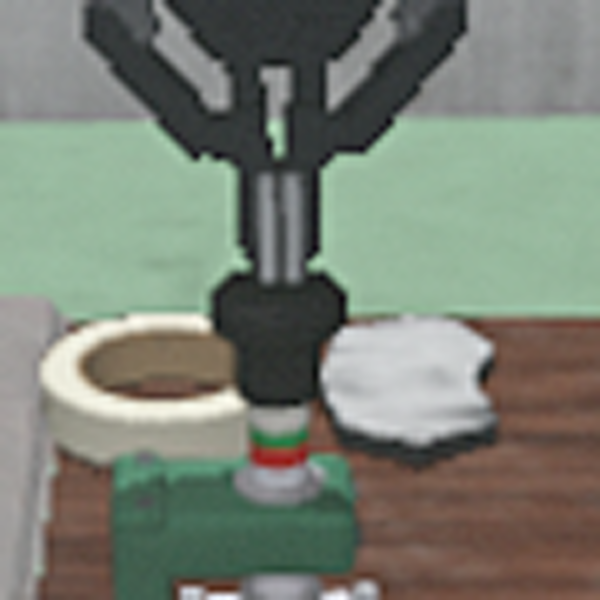

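```bash
for i in 1; do python3 -m inch '[[[0,1,0,0],[0.1,2,0,0],[0.1,2,0,0]]]' |grep -E 'pos|force'; done;  python3 -m inch '[[[0,1,0,0],[0.1,2,0,0],[0.1,2,0,0]]]' |grep -E 'pos|force';  python3 -m inch '[[[0,1,0,0],[0.1,2,0,0],[0.1,2,0,0]]]' |grep -E 'pos|force'
```

```text
tcp_pos: [0.5912, -0.0414, 0.1342]
wrist_force: [0.1, 0.1, -0.8]
tcp_pos: [0.5914, -0.0415, 0.1324]
wrist_force: [-0.1, -0.0, 2.5]
tcp_pos: [0.5913, -0.0415, 0.1303]
wrist_force: [0.3, 0.1, 1.9]
```

```bash
python3 -m inch '[[[0,1,0,0],[0,2,0,0],[0.1,3,0,0],[0.1,4,0,0],[0.1,4,0,0]]]' |grep -E 'pos|force'; python3 -m inch '[[[0,1,0,0],[0.1,2,0,0],[0.1,2,0,0]]]' |grep -E 'pos|force';  python3 -m inch '[[[0,1,0,0],[0.1,2,0,0],[0.1,2,0,0]]]' |grep -E 'pos|force'
python3 - <<'E'
from h import *
b=env.read_camera("side")
to(591.3,-40,112.5,1.7)
cv2.imwrite("pics/g5.png",cv2.resize(b[150:220,290:350],(600,600),interpolation=cv2.INTER_CUBIC))
E
```

```text
tcp_pos: [0.5913, -0.0414, 0.1262]
wrist_force: [0.1, -0.5, 3.6]
tcp_pos: [0.5914, -0.0415, 0.1246]
wrist_force: [-0.6, -0.5, 5.2]
tcp_pos: [0.5915, -0.0415, 0.1227]
wrist_force: [-0.5, 0.4, 5.8]
clk 25.55 tcp [591.5 -41.5 122.8] toolY [-0.004  0.035 -0.999] jaw 1.6 shift [-1.2 10.3 -0.1] spin -0.12691197774745433 F [-1.1  0.8  6.2] gap -0.1
```

View pics/g5.png

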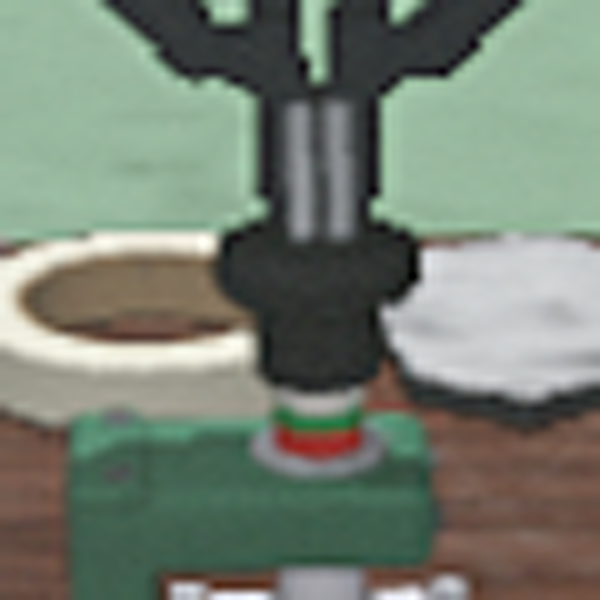

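```bash
python3 -m inch '[[[0,1,0,0],[0.1,2.5,0,0],[0.1,4,0,0],[0.2,5.5,0,0],[0.2,6.5,0,0],[0.2,7.5,0,0],[0.2,7.5,0,0]]]' |grep -E 'pos|force'
python3 - <<'E'
from h import *
b=env.read_camera("side")
to(591.3,-40,112.5,1.7)
cv2.imwrite("pics/g6.png",cv2.resize(b[170:220,300:342],(600,600),interpolation=cv2.INTER_CUBIC))
E
```

```text
tcp_pos: [0.5917, -0.0415, 0.1159]
wrist_force: [-2.1, 0.6, 8.6]
clk 26.3 tcp [591.7 -41.6 116. ] toolY [-0.003  0.035 -0.999] jaw 1.6 shift [-1.4  3.5 -0.3] spin -0.12972173013051247 F [-1.1 -0.6  9.6] gap 0.1
```

View pics/g6.png

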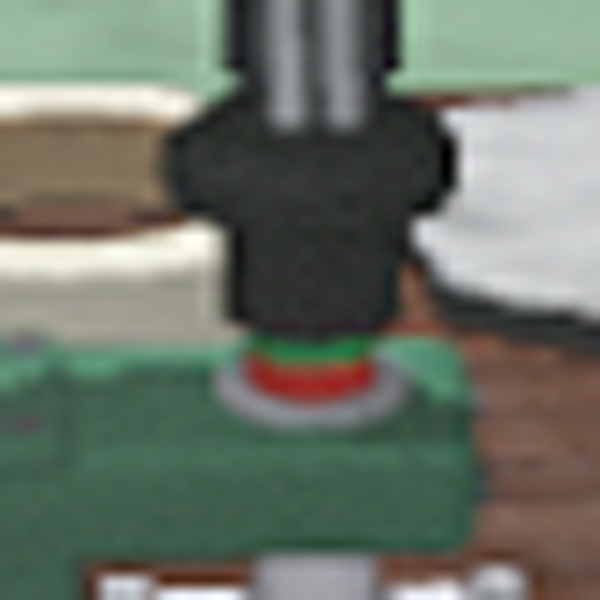

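```bash
python3 -m inch '[[[0,1,0,0],[0.1,2,0,0],[0.1,3.2,0,0],[0.1,3.2,0,0],[0.1,3.2,0,0]]]' |grep -E 'pos|force'
python3 - <<'E'
from h import *
b=env.read_camera("side")
s,_=st();print(s["clock"],s["tcp_pos"],s["wrist_force"])
cv2.imwrite("pics/g7.png",cv2.resize(b[170:220,300:342],(600,600),interpolation=cv2.INTER_CUBIC))
E
```

```text
tcp_pos: [0.5917, -0.0416, 0.1131]
wrist_force: [-1.9, 0.4, 10.1]
26.85 [ 0.59176003 -0.04156992  0.11313191] [-3.19109288 -0.22731089 10.99900255]
```

View pics/g7.png

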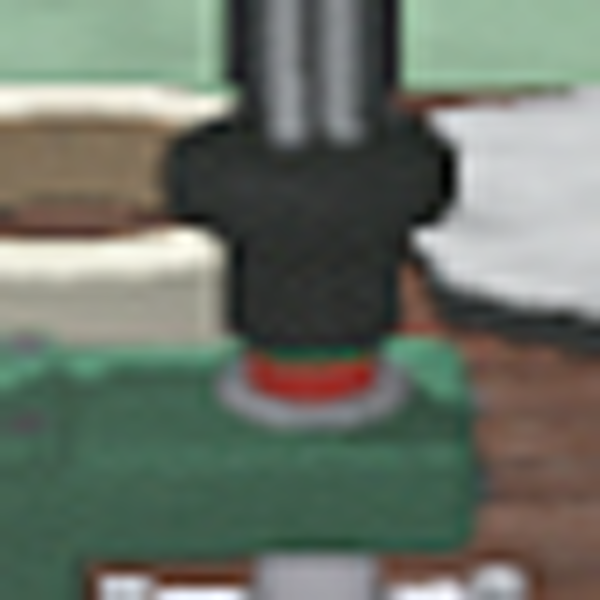

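All three readings put the knob in mid-green. The image shows the skirt edge about half-way down the green, force 10 to 11 N gives about 13 mm, and travel gives about 12.3 mm. I'll hold it there.

```bash
for i in 1 2 3 4; do python3 -m inch '[[[0,0,0,0],[0,0,0,0],[0,0,0,0],[0,0,0,0],[0,0,0,0],[0,0,0,0],[0,0,0,0],[0,0,0,0],[0,0,0,0],[0,0,0,0]]]' |grep -E 'clock|pos|force'; done
python3 - <<'E'
from h import *
b=env.read_camera("side");a=env.read_camera("top")
cv2.imwrite("pics/g8.png",np.hstack([cv2.resize(b[170:250,295:350],(400,560),interpolation=cv2.INTER_CUBIC),cv2.resize(a[160:300,300:460],(400,560))]))
E
```

```text
clock: 27.85
tcp_pos: [0.5918, -0.0416, 0.1132]
wrist_force: [-0.8, -0.4, 10.8]
clock: 28.85
tcp_pos: [0.5918, -0.0416, 0.1131]
wrist_force: [-2.4, -0.0, 10.8]
clock: 29.85
tcp_pos: [0.5918, -0.0416, 0.1132]
wrist_force: [-1.8, 0.1, 11.1]
clock: 30.85
tcp_pos: [0.5918, -0.0416, 0.1132]
wrist_force: [-1.5, 0.2, 9.6]
```

View pics/g8.png

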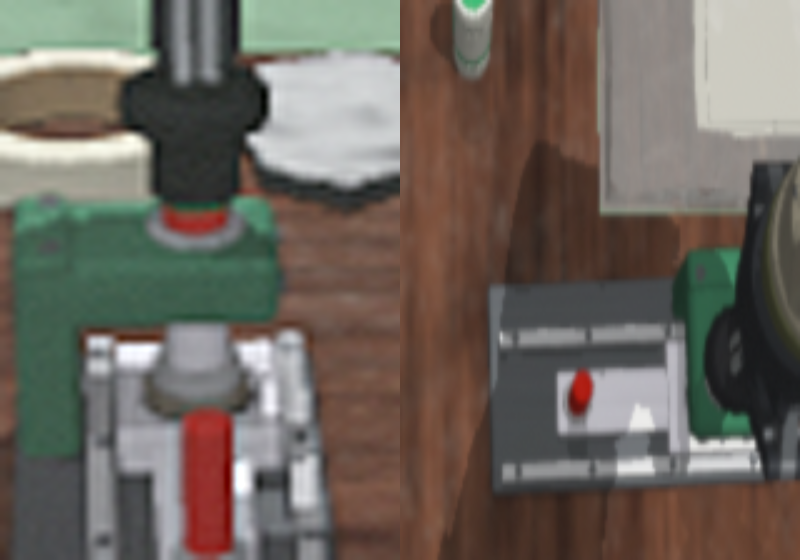

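```bash
python3 -c "
from workcell import env
print(env.hand_in())"
```

```text
the job is handed in; nothing more can be done
None
```

I laid the grey steel disc flat in the nest, let go of it and slid the shuttle home. I then pressed the knob into the green, held it about 4 s and handed the job in at about 31 s, still pressing.

**Last checks**
- **Knob position:** the force averaged about 10.6 N, which puts the knob at about 13 mm. TCP travel gives about 12.3 mm. In the side picture the skirt edge stands inside the green, with a thin strip of green still showing above the red.
- **Shuttle:** it stopped hard, with the push force rising to 15.6 N and no further motion. The post ended about 100 mm from the ram axis.
- **Disc:** it lay flat in the nest when released, and the ram foot rests on it. No move went near the cap, glue stick or rubber chip. I did not check the cap and chip in a last picture; the glue stick was still standing in one.

**What failed or disagreed**
- **First grasp:** it closed on nothing. The real finger tips stood about 26 mm higher than the reported TCP, so I worked from contact and pictures after that.
- **Finger gap:** it read 31 to 33 mm on the 35 mm disc.
- **Shuttle travel:** I measured about 133 mm against the stated 135 mm.
- **Tool tilt:** joint 6 met its range limit early on, which left a 2° tilt of the tool for the rest of the job.

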